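# Gauge the foot of a hose coupling

## Robot

A 6-joint arm with a two-finger parallel gripper is mounted at the origin on the work surface. World frame = base frame: x ahead of the robot, y to its left, z up, the work surface at z = 0. Lengths are in mm, angles in rad, forces in N, time in s.
With the tool pointing down it reaches from about 300 to 825 mm from the base axis. Payload 5.4 kg.
Tool frame: the origin (TCP) lies midway between the tips of the shut fingers; the grasp point (between the pads) lies 19 mm behind it (env.grip_depth is the distance from the TCP to the grasp point, in mm); z points along the fingers, y is the line along which they close (so a half turn about z gives the same grasp; the last joint's range is limited). The gripper opens to 92 mm and grips with 3 to 60 N. Pads are 20 mm wide; open, the fingers measure 128 mm over their backs; the gripper's body (75 mm by 189 mm) begins 69 mm behind the grasp point.
Start: joints at [1.05, 0.158, 1.597, -0, 1.386, -0.21], TCP at [175.856, 547.431, 214.601] pointing down, gripper open.
Joint ranges: [-2.91, 2.91], [-0.94, 2.29], [0.18, 2.7], [-1.29, 4.43], [0.17, 2.64], [-3, 3]. Speed limits (rad/s): [2.57, 2.57, 3.14, 3.14, 3.14, 3.14].

## Interface

Orientations are given as a unit quaternion [x, y, z, w].
In Python, from rig import env, optics, recognise, place_of gives the robot as it stands.
- The arm moves only by the shell command python3 -m jog 'ROWS' [OPENING]. ROWS is a JSON object of lists of equal length, an entry for each row: "translation": the shift along the tool's x, y, z in mm, a list of three; "dr": the turn, a rotation vector about the tool's x, y, z in rad, a list of three. A call has 1 to 12 rows; each row shifts and turns the commanded pose from where the row before left it, along the tool's axes as they then stand; what a row does not reach is not made up. A row lasts 1/8 s, in which the tool goes at most 62.5 mm and 10.7 degrees, less where a joint would pass 70% of its speed; a pose out of reach is approached as far as the arm can. A call with a gripper value outside its range is refused whole. OPENING is the finger opening in mm, from 0 to 91.9, set as the call begins (- or left out, the last holds). The fingers move at their own pace and stop on an object; the grip force is fixed at half the most. Time passes only in rows, so rows that do not move let the fingers close. It gives the time, the measured TCP pose, the force, the opening and the grip force at its end, in the units of the state.
- env.get_state(): the state, without advancing time (a new reading comes with each control period).
- optics.capture(name): name is "side" or "top" or "wrist"; returns (picture, depth): 420x560x3 uint8, red, green, blue; 420x560 float32, mm along the optical axis (not along the pixel's ray), 0 where there is no reading.
- optics.camera_model(name): a dict with "vfov" (degrees; the focal length in pixels is half the picture's height over the tangent of half this angle, whatever the lens; pixels are square), "cx", "cy" (the principal point, pixels), "dist" ([k1, k2, p1, p2, k3] as OpenCV has them; the pictures are not rectified), "xyz" and "orientation" of the camera in the world. Camera axes: x right, y down, z forward; pixel columns grow to the right and rows downward; lengths in mm; the calibration is good to about 2 mm. A picture is of the moment at which its call begins: read the wrist's pose just before it. camera_model takes no time and is no camera call; for the wrist camera it gives the pose at the moment of the call.
- env.hand_in(): hands the job in; it is judged then, once.
Trained networks look in the newest picture that a camera, given by its name, has taken for a name from the list of things; names that differ only in an ending like _2 or _b are one class to them, and where a whole thing is asked for, a point or a joint stands for the part that bears it (a point fixed in the world has none). Each returns a list of dicts, best first, with "conf" (0 to 1); they miss things now and then, are a little off and sometimes report something else, mostly with a low value. They report only what shows in the picture. A call takes as long as a camera call.
- recognise(camera, thing): "xy" ([column, row] as shares, 0 to 1, of the picture: columns of its width, rows of its height, amid what is visible of it).
- place_of(camera, thing): "xy" ([column, row] as shares, 0 to 1, of the picture: columns of its width, rows of its height: a listed point, or the origin of a listed thing).
The state is a dict: "clock": time; "joint_pos": joint angles; "qd": joint speeds; "effort": joint torques, N m; "tcp_pos": TCP position; "ee_rot": TCP orientation; "wrist_force": force on the tool from outside, world axes, zero at the start; "wrist_torque": the same for the moment, N m; "opening": finger opening in mm; "grip_force": force on a finger pad.
Only numpy, scipy, OpenCV 4.12 (cv2) and the standard library are available. Lean on these libraries where they do the work, as an engineer would, in place of code of your own. Each camera call takes 0.05 s, during which the arm holds its last target. There are 200 camera calls.

## Task

Stand the stepped hose coupling, wide foot down, on the gauge plate between its open jaws, about half-way across their width, and let go of it. Then slide the jaw shut on its foot by the black handle until the spring plunger is pushed about half-way in, without driving the plunger to its stop, and leave the coupling clamped there upright.

Things in the scene. Friction and masses are not known exactly. Their poses are not given: they have to be found in the camera images.
- coupling_mid (a point): Part to gauge: loose aluminium hose coupling, 70 mm tall, about 0.16 kg, standing on its wide round foot (50 mm across, 24 mm high); above it a narrow round neck (34 mm across, 46 mm high; grasp it there). Point: its centre, 35 mm above its underside; z up its axis. Look-alikes, not wanted: a straight sleeve 44 mm across, 70 mm tall, and a low disc 52 mm across, 24 mm high.
- gauge: Bench gauge, fixed to the worktop: dark steel plate 110 x 295 mm, 12 mm thick; the coupling stands on its top (z = 12 mm) between jaw and plunger. Origin: at worktop height under the measuring gap, half-way across the jaws' width. y: direction in which the jaw closes; x: across the jaws; z up. The plate spans y = -165 to +130 mm.
- jaw (a joint): Sliding jaw, m: 0 open, grows as it closes, at most 0.09; starts at 0 to 0.02. In the gauge frame its steel face (50 mm wide, z 13 to 43 mm) is at y = -60 mm + value. Black upright handle: 16 mm along y, 30 mm along x, centred at x = 0, y = -120 mm + value, free from z = 34 mm to its top at 86 mm. Slides stiffly (8 N), stays where left, also against the spring.
- plunger (a joint): Spring plunger facing the jaw, m pushed in: 0 free, 0.02 at its stop. 1 N to start, 6 N at the stop. Pad 46 mm wide, z 15 to 39 mm, face at y = 45 mm + value; its stem enters a grey block (y 73 to 128 mm, 60 wide, top z 62). With the coupling's foot clamped, value = jaw value - 0.055. Half-way in, the black ring on its stem reaches the block.

How it is judged:
By the outcome, as a careful person would: the job done as asked, in the order asked, and still so for the second after the job is handed in, with the robot touching nothing.
It also fails if it takes over 58 s, if anything falls off the work surface, if the arm or the gripper's body presses on something with over 40 N, if the wrist force passes 120 N, or if a joint passes its speed limit or range.

## Working session

There is one attempt and no reset: what is moved stays moved. The work goes in short steps, Python scripts to look and compute and a shell command to move; the robot and the scene stay as the last step left them, time stands still between calls to the robot, and variables do not carry over. Pictures are saved under pics/ and viewed, at most 10 in all, crops included, and the job is handed in when it is done.

```bash
ls; mkdir -p pics; cat > h.py <<'E'
import numpy as np, cv2
from scipy.spatial.transform import Rotation as R
from rig import env, optics, recognise, place_of
def K(m): 
    f=210/np.tan(np.radians(m["vfov"])/2); return np.array([[f,0,m["cx"]],[0,f,m["cy"]],[0,0,1]])
def ray(m,px):
    u=cv2.undistortPoints(np.array([[px]],float),K(m),np.array(m["dist"],float))[0,0]
    return np.array(m["xyz"],float),R.from_quat(m["orientation"]).apply([u[0],u[1],1.])
def at_z(m,px,z):
    o,d=ray(m,px); return o+d*(z-o[2])/d[2]
def at_depth(m,px,dep):
    o,d=ray(m,px); return o+d*dep
def tri(l):
    A=np.zeros((3,3));b=np.zeros(3)
    for o,d in l:
        d=d/np.linalg.norm(d);P=np.eye(3)-np.outer(d,d);A+=P;b+=P@o
    x=np.linalg.solve(A,b)
    return x,[np.linalg.norm(np.cross(x-o,d/np.linalg.norm(d))) for o,d in l]
def cloud(m,dep,box=None):
    v,u=np.mgrid[0:420,0:560]
    p=cv2.undistortPoints(np.stack([u,v],-1).reshape(-1,1,2).astype(float),K(m),np.array(m["dist"],float))[:,0]
    d=dep.reshape(-1); P=np.c_[p*d[:,None],d]
    W=R.from_quat(m["orientation"]).apply(P)+np.array(m["xyz"]); W[d<=0]=np.nan
    return W.reshape(420,560,3)
def snap(name,fn=None):
    m=optics.camera_model(name); im,d=optics.capture(name)
    if fn: cv2.imwrite("pics/"+fn,im[:,:,::-1])
    return m,im,d
E
python3 - <<'E'
from h import *
ims=[];out={}
for c in("top","side"):
    m,im,d=snap(c,c+".png"); 
    print(c,np.round(m["xyz"]),R.from_quat(m["orientation"]).as_matrix()[:,2].round(2))
    for t in("coupling_mid","gauge","jaw","plunger"):
        print(t,[(np.round(np.array(r["xy"])*[560,420],1),round(r["conf"],2)) for r in place_of(c,t)[:3]])
        print(' rec',[(np.round(np.array(r["xy"])*[560,420],1),round(r["conf"],2)) for r in recognise(c,t)[:3]])
    np.savez(c+".npz",im=im,d=d)
E
```

```text
pics
top [412. -61. 715.] [ 0.21 -0.05 -0.98]
coupling_mid [(array([310.8, 159.7]), 0.74), (array([162.2, 235.4]), 0.45)]
 rec [(array([312. , 161.3]), 0.92), (array([201.5, 209.4]), 0.36)]
gauge [(array([161.1, 235.6]), 0.86)]
 rec [(array([163.3, 229.7]), 0.61)]Traceback (most recent call last):
  File "<stdin>", line 7, in <module>
ValueError: it knows: coupling_mid, gauge
```

View pics/top.png

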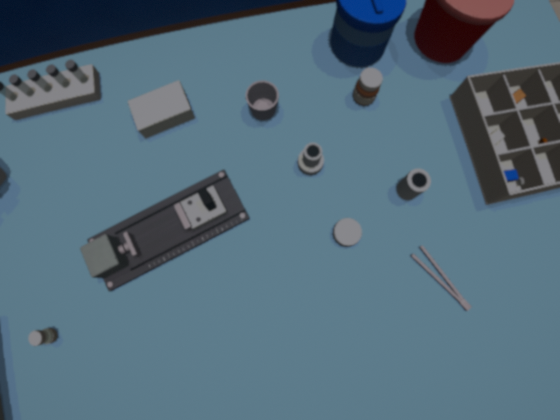

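The top picture shows the coupling at (311,157), the sleeve look-alike at (414,184) and the disc at (347,232). The gauge is centred near (161,235), with its block at (102,255) and the jaw and black handle at (207,202).

```bash
python3 - <<'E'
from h import *
V={}
for c in("top","side"):
    m,im,d=snap(c,c+"2.png"); V[c]=(m,im,d); np.savez(c+".npz",im=im,d=d)
    for t in("coupling_mid","gauge"):
        r=place_of(c,t); print(c,t,[(np.round(np.array(q["xy"])*[560,420],1),round(q["conf"],2)) for q in r[:3]])
        V[c,t]=ray(m,np.array(r[0]["xy"])*[560,420]) if r else None
    W=cloud(m,d); V[c,'W']=W
for t in("coupling_mid","gauge"):
    if V["top",t] and V["side",t]: print(t,tri([V["top",t],V["side",t]]))
W=V["top",'W']; 
cm=at_z(V["top"][0],(311,157),35);print("c",cm)
for c in("top","side"):
    W=V[c,'W'];P=W[np.linalg.norm(W[...,:2]-cm[:2],axis=-1)<45]
    for a,b in((-5,5),(18,28),(30,60),(64,76)):
        Q=P[(P[:,2]>a)&(P[:,2]<b)]; 
        if len(Q):print(c,a,b,len(Q),Q.mean(0).round(1),Q.min(0).round(1),Q.max(0).round(1))
# gauge
m=V["top"][0];g=at_z(m,(161,235.6),0);print("gauge",g)
for n,px,z in(("corners",(222,173),12),("",(246,215),12),("",(110,287),12),("",(90,240),12),("block",(102,255),62),("handle",(207,202),86)):
    print(n,at_z(m,px,z).round(1), V["top",'W'][px[1],px[0]].round(1))
E
```

```text
top coupling_mid [(array([313.5, 156.7]), 0.62)]
top gauge [(array([159.8, 234. ]), 0.7)]
side coupling_mid [(array([216.7, 197.9]), 0.8)]
side gauge [(array([238.7, 358.2]), 0.86), (array([217.3, 198. ]), 0.23)]
coupling_mid (array([ 638.14185874, -174.11577502,   27.34405489]), [np.float64(0.2420095225700637), np.float64(0.24200952256993155)])
gauge (array([5.57746455e+02, 1.41892814e+02, 2.50850147e-01]), [np.float64(0.09382673436675926), np.float64(0.09382673436692897)])
c [ 636.25962463 -168.15181399   35.        ]
top -5 5 895 [ 629.5 -164.4    1. ] [ 591.7 -213.    -2.5] [ 681.1 -123.3    4.8]
top 18 28 220 [ 626.9 -164.2   24.3] [ 610.6 -192.9   18.2] [ 657.4 -143.8   27.8]
top 30 60 94 [ 623.7 -163.1   44.9] [ 618.5 -181.8   30.1] [ 638.  -151.8   59. ]
top 64 76 285 [ 634.7 -168.3   70.9] [ 618.7 -185.5   64.1] [ 652.9 -152.    74. ]
side -5 5 653 [ 634.3 -155.2    0.7] [ 591.6 -204.8   -2.1] [ 680.7 -123.6    5. ]
side 18 28 258 [ 632.3 -153.2   23.5] [ 609.8 -183.    18. ] [ 659.7 -139.9   27.9]
side 30 60 292 [ 632.1 -153.1   45.2] [ 617.6 -168.2   30. ] [ 651.1 -147.1   60. ]
side 64 76 219 [ 633.6 -161.7   69.6] [ 617.7 -182.8   64.2] [ 651.5 -147.    72.7]
gauge [554.1640983  140.17556584   0.        ]
corners [647.8   3.   12. ] [647.    2.8  14.4]
 [557.4 -26.8  12. ] [557.3 -26.9  12.8]
 [476.4 246.   12. ] [476.4 246.1  11.9]
 [571.2 274.   12. ] [570.2 272.1  16. ]
block [529.2 231.5  62. ] [529.  230.9  63.3]
handle [577.8  30.2  86. ] [577.6  30.1  86.7]
```

View pics/side2.png

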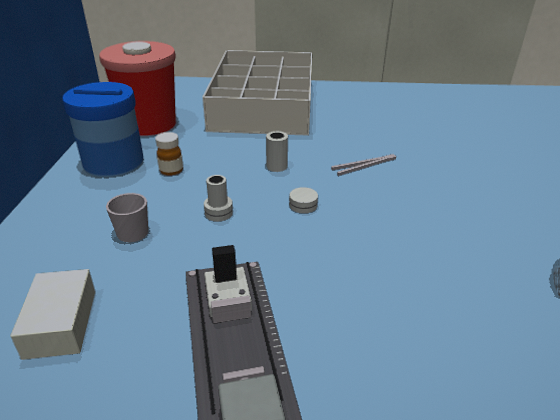

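```bash
cat > g.py <<'E'
from h import *
def fit(verbose=1):
    out=[]
    for c in("top","side"):
        z=np.load(c+".npz");m=optics.camera_model(c);W=cloud(m,z["d"]).reshape(-1,3)
        near=np.abs(W[:,:2]-[563,124]).max(1)<190
        P=W[near&(W[:,2]>8)&(W[:,2]<16)][:,:2].astype(np.float32)
        # keep the plate component only
        y=np.array([-.278,.960]);x=np.array([.96,.278]);q=P-[563,124]
        P=P[(abs(q@x)<75)&(abs(q@y)<165)]
        (cx,cy),s,a=cv2.minAreaRect(P); 
        print(c,"rect",np.round((cx,cy),1),np.round(s,1),round(a,2),len(P))
        o=np.array([558.,141.5]);q=(W[:,:2]-o);Y=q@y;X=q@x
        for n,s in(("handle",(abs(X)<40)&(Y>-150)&(Y<-30)&(W[:,2]>78)&(W[:,2]<95)),("block",(abs(X)<50)&(Y>55)&(Y<145)&(W[:,2]>56)&(W[:,2]<68)),("jawtop",(abs(X)<50)&(Y>-150)&(Y<-20)&(W[:,2]>30)&(W[:,2]<50))):
            if s.sum()>10: print(n,s.sum(),"X",np.percentile(X[s],[3,50,97]).round(1),"Y",np.percentile(Y[s],[3,50,97]).round(1),"z",np.median(W[s,2]).round(1),W[s].mean(0).round(1))
fit()
s=env.get_state();print(s["clock"],s["tcp_pos"],s["ee_rot"],R.from_quat(s["ee_rot"]).as_matrix().round(3),s["opening"])
E
python3 g.py
```

```text
top rect [563.2 124.6] [112.3 295.2] 16.15 6082
handle 176 X [-14.5  -1.1  14.3] Y [-120.5 -113.1 -104.8] z 86.5 [588.6  32.9  86.1]
block 1065 X [-29.1  -1.5  27.6] Y [ 73.   98.7 125.2] z 62.4 [529.3 235.9  62.3]
jawtop 1121 X [-26.9  -3.9  25.9] Y [-130.9  -86.3  -55.1] z 35.0 [580.6  54.8  36.3]
side rect [567.  113.2] [111.1 266.8] 16.01 8619
handle 274 X [-13.6   0.7  14.7] Y [-117.  -104.9 -101.3] z 85.7 [588.4  38.8  84.6]
block 2485 X [-27.3  -0.7  29.2] Y [ 78.3 101.4 124.2] z 62.8 [529.7 238.7  62.7]
jawtop 1666 X [-25.4   1.3  26.5] Y [-122.6  -82.2  -49.7] z 35.3 [581.5  63.9  37.3]
0.55 [175.88024122 547.42946018 214.61049794] [1.54781291e-01 9.87948760e-01 2.24473933e-06 1.79841559e-05] [[-0.952  0.306  0.   ]
 [ 0.306  0.952 -0.   ]
 [-0.     0.    -1.   ]] 92.14088025538113
```

```bash
python3 -m jog '{"translation":[[0,0,0],[0,0,0],[0,0,0],[0,0,0],[0,0,0],[0,0,0],[-48,14,0],[-48,14,0],[-48,14,0],[-48,14,0],[-48,14,0],[-48,14,0]],"dr":[[0,0,0.163],[0,0,0.163],[0,0,0.163],[0,0,0.163],[0,0,0.163],[0,0,0.163],[0,0,0],[0,0,0],[0,0,0],[0,0,0],[0,0,0],[0,0,0]]}' 70
python3 - <<'E'
from h import *
for c in("top","side"):
    z=np.load(c+".npz");W=cloud(optics.camera_model(c),z["d"]).reshape(-1,3)
    q=W[:,:2]-[635,-167];X=q@[.961,.277];Y=q@[-.277,.961]
    s=(abs(X)<130)&(abs(Y)<65)&(np.hypot(X,Y)>30)&(W[:,2]>15)
    print(c,s.sum(),np.nanmax(W[s,2]) if s.any() else 0, X[s].min(),X[s].max(),Y[s].min(),Y[s].max())
    s&=(abs(X)<75)&(abs(Y)<20); print(s.sum(), W[s][:5])
E
```

```text
clock: 2.05
tcp_pos: [337.4, 292.8, 214.9]
ee_rot: [0.601, 0.8, 0.0, 0.0]
wrist_force: [0.0, 0.0, 0.1]
opening: 70.0
grip_force: 0.0
top 241 62.859633176002376 -129.7917732132685 129.96055544513044 -1.589272634974634 51.7159906720165
0 []
side 297 61.92469780498959 -129.98610146655722 129.95006467839318 -1.0505010033431148 54.568061413741276
0 []
```

```bash
python3 -m jog '{"translation":[[-47.5,14.4,0],[-47.5,14.4,0],[-47.5,14.4,0],[-47.5,14.4,0],[-47.5,14.4,0],[-47.5,14.4,0],[-47.5,14.4,0],[-47.5,14.4,0],[-47.5,14.4,0],[-47.5,14.4,0],[-49.3,14.6,0],[0,0,0]],"dr":[[0,0,0],[0,0,0],[0,0,0],[0,0,0],[0,0,0],[0,0,0],[0,0,0],[0,0,0],[0,0,0],[0,0,0],[0,0,0],[0,0,0]]}' 70
python3 - <<'E'
from h import *
m,im,d=snap("wrist","w1.png")
print(env.get_state()["tcp_pos"],m["xyz"],R.from_quat(m["orientation"]).as_matrix()[:,2].round(2))
r=place_of("wrist","coupling_mid");print([(np.round(np.array(q["xy"])*[560,420],1),round(q["conf"],2)) for q in r[:3]])
if r: print(at_z(m,np.array(r[0]["xy"])*[560,420],35))
W=cloud(m,d).reshape(-1,3);q=np.linalg.norm(W[:,:2]-[635,-167],axis=1)<40
for a,b in((18,28),(64,76)):
    P=W[q&(W[:,2]>a)&(W[:,2]<b)];
    if len(P)>5:
        (c),rr=cv2.minEnclosingCircle(P[:,:2].astype(np.float32));print(a,len(P),c,rr,np.median(P[:,2]))
E
```

```text
clock: 3.55
tcp_pos: [635.5, -168.2, 213.4]
ee_rot: [0.602, 0.798, -0.0, -0.0]
wrist_force: [-0.0, 0.3, -0.4]
opening: 70.2
grip_force: 0.0
[ 634.90867097 -166.26416161  213.7762268 ] [614.38674684 -97.97469668 384.23580218] [ 0.07 -0.25 -0.97]
[]
18 533 (632.5519409179688, -165.11512756347656) 24.75082015991211 24.576769282392718
64 868 (632.575439453125, -165.55325317382812) 17.02044105529785 70.76553015287888
```

View pics/w1.png

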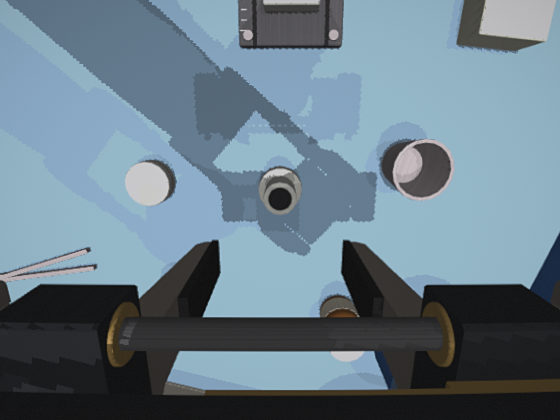

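The wrist picture shows the coupling, neck ring at (280,193), centred between the open fingers. Measured heights are 70.8 mm for its top and 24.6 mm for its foot, with radii 17 and 24.8 mm, so it is the wanted part. I'll descend and grasp.

```bash
python3 -m jog '{"translation":[[1.5,-2,20],[0,0,30],[0,0,30],[0,0,30],[0,0,25],[0,0,20],[0,0,15],[0,0,11],[0,0,0],[0,0,0]],"dr":[[0,0,0],[0,0,0],[0,0,0],[0,0,0],[0,0,0],[0,0,0],[0,0,0],[0,0,0],[0,0,0],[0,0,0]]}' 70
python3 -m jog '{"translation":[[0,0,0],[0,0,0],[0,0,0],[0,0,0],[0,0,0],[0,0,0]],"dr":[[0,0,0],[0,0,0],[0,0,0],[0,0,0],[0,0,0],[0,0,0]]}' 25
```

```text
clock: 4.9
tcp_pos: [633.2, -164.7, 34.5]
ee_rot: [0.601, 0.799, 0.0, 0.001]
wrist_force: [0.3, -0.3, -0.3]
opening: 70.0
grip_force: 0.0
clock: 5.65
tcp_pos: [632.7, -164.4, 33.7]
ee_rot: [0.601, 0.799, 0.0, 0.0]
wrist_force: [0.8, 0.0, 1.1]
opening: 33.5
grip_force: 30.0
```

```bash
python3 -m jog '{"translation":[[0,0,-20],[0,0,-40],[0,0,-40],[0,0,-20],[39,1.6,0],[39,1.6,0],[39,1.6,0],[39,1.6,0],[39,1.6,0],[39,1.6,0],[39,1.6,0],[40,1.8,0]],"dr":[[0,0,0],[0,0,0],[0,0,0],[0,0,0],[0,0,0],[0,0,0],[0,0,0],[0,0,0],[0,0,0],[0,0,0],[0,0,0],[0,0,0]]}'
python3 -m jog '{"translation":[[0,0,0],[0,0,0],[0,0,0]],"dr":[[0,0,0],[0,0,0],[0,0,0]]}'
python3 - <<'E'
from h import *
s=env.get_state();print(s["tcp_pos"],s["opening"])
m,im,d=snap("wrist","w2.png")
for c in("side","wrist"):
    if c=="side": m,im,d=snap("side","s2.png")
    else: m,im,d=snap("wrist")
    W=cloud(m,d).reshape(-1,3);q=W[:,:2]-[558,141.5];X=q@[.961,.277];Y=q@[-.277,.961];z=W[:,2]
    for n,k in(("foot",(abs(X)<35)&(abs(Y)<35)&(z>110)&(z<147)),("handle",(abs(X)<40)&(Y>-140)&(Y<-60)&(z>78)&(z<92)),("block",(abs(X)<50)&(Y>55)&(Y<145)&(z>56)&(z<68)),("plate",(abs(X)<75)&(Y>-185)&(Y<60)&(z>9)&(z<15))):
        if k.sum()>10: print(c,n,k.sum(),"X",np.percentile(X[k],[3,50,97]).round(1),"Y",np.percentile(Y[k],[3,50,97]).round(1),"z",np.percentile(z[k],[2,50,98]).round(1))
E
```

```text
clock: 7.15
tcp_pos: [557.0, 141.0, 153.2]
ee_rot: [0.601, 0.799, -0.0, -0.0]
wrist_force: [-0.1, 0.5, -1.4]
opening: 33.3
grip_force: 30.0
clock: 7.52
tcp_pos: [558.2, 138.8, 153.5]
ee_rot: [0.601, 0.799, -0.0, -0.0]
wrist_force: [0.4, -0.1, -2.7]
opening: 33.6
grip_force: 30.0
[558.16320218 138.83841368 153.48465557] 33.55661790755471
side foot 1065 X [-21.6   2.3  23.7] Y [-1.3 14.5 20.4] z [121.8 138.8 146. ]
side block 2486 X [-27.3  -0.9  29.1] Y [ 78.2 101.5 124.4] z [60.8 62.7 64.4]
side plate 7219 X [-51.9  10.6  53.8] Y [-138.5  -15.7   52.6] z [11.2 13.  14.7]
wrist foot 1757 X [-21.6  -1.3  18.4] Y [ 3.8 14.5 20.9] z [123.3 144.1 146. ]
wrist block 5764 X [-29.7  -1.9  26.2] Y [ 77.1 103.6 128.1] z [60.5 62.6 64.2]
wrist plate 8833 X [-53.8  -1.1  50.6] Y [-42.3  17.5  58. ] z [11.1 12.7 14.2]
```

View pics/s2.png

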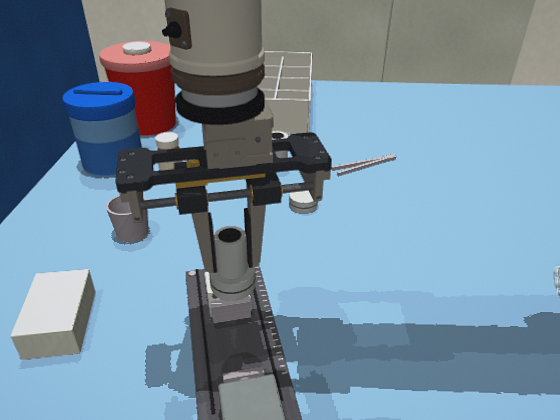

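The side picture shows the coupling hanging upright at (230,255), foot at (231,283), over the measuring gap. Lower it.

```bash
python3 -m jog '{"translation":[[0,0,15],[0,0,25],[0,0,25],[0,0,20],[0,0,12],[0,0,6],[0,0,1],[0,0,1],[0,0,0],[0,0,0]],"dr":[[0,0,0],[0,0,0],[0,0,0],[0,0,0],[0,0,0],[0,0,0],[0,0,0],[0,0,0],[0,0,0],[0,0,0]]}'
python3 -m jog '{"translation":[[0,0,1],[0,0,1],[0,0,0]],"dr":[[0,0,0],[0,0,0],[0,0,0]]}'
```

```text
clock: 8.93
tcp_pos: [558.2, 139.9, 49.0]
ee_rot: [0.601, 0.799, 0.0, 0.0]
wrist_force: [-0.0, 0.6, -1.8]
opening: 33.8
grip_force: 30.0
clock: 9.3
tcp_pos: [557.8, 139.9, 46.4]
ee_rot: [0.601, 0.799, -0.0, -0.0]
wrist_force: [-0.4, -0.0, -1.6]
opening: 33.5
grip_force: 30.0
```

```bash
python3 -m jog '{"translation":[[0,0,0.7],[0,0,0],[0,0,0]],"dr":[[0,0,0],[0,0,0],[0,0,0]]}'
python3 -m jog '{"translation":[[0,0,0.7],[0,0,0],[0,0,0]],"dr":[[0,0,0],[0,0,0],[0,0,0]]}'
```

```text
clock: 9.68
tcp_pos: [558.0, 139.9, 45.9]
ee_rot: [0.601, 0.799, -0.0, 0.0]
wrist_force: [0.2, 0.1, -1.7]
opening: 33.3
grip_force: 30.0
clock: 10.05
tcp_pos: [558.1, 139.9, 45.7]
ee_rot: [0.601, 0.799, 0.0, 0.0]
wrist_force: [-2.0, 0.0, 4.1]
opening: 33.6
grip_force: 30.0
```

```bash
python3 -m jog '{"translation":[[0,0,0],[0,0,0],[0,0,0],[0,0,0],[0,0,-5],[0,0,-20],[0,0,-35],[0,0,-35],[0,0,-20],[0,0,-5],[0,0,0],[0,0,0]],"dr":[[0,0,0],[0,0,0],[0,0,0],[0,0,0],[0,0,0],[0,0,0],[0,0,0],[0,0,0],[0,0,0],[0,0,0],[0,0,0],[0,0,0]]}' 64
cat > look.py <<'E'
from h import *
import sys
n=sys.argv[1]
s=env.get_state();print(s["clock"],s["tcp_pos"],s["opening"])
for c in sys.argv[2:]:
    m,im,d=snap(c,c+n+".png")
    W=cloud(m,d).reshape(-1,3);q=W[:,:2]-[558,141.5];X=q@[.961,.277];Y=q@[-.277,.961];z=W[:,2]
    for nm,k in(("neck",(abs(X)<40)&(Y>-35)&(Y<45)&(z>78)&(z<88)),("foot",(abs(X)<40)&(Y>-35)&(Y<45)&(z>33)&(z<39)),("handle",(abs(X)<40)&(Y>-140)&(Y<-40)&(z>80)&(z<92)),("block",(abs(X)<50)&(Y>55)&(Y<145)&(z>56)&(z<68)),("jawtop",(abs(X)<35)&(Y>-130)&(Y<-0)&(z>40)&(z<50))):
        if k.sum()>10: print(c,nm,k.sum(),"X",np.percentile(X[k],[2,50,98]).round(1),"Y",np.percentile(Y[k],[2,50,98]).round(1),"z",np.percentile(z[k],[2,50,98]).round(1))
E
python3 look.py 3 top side wrist
```

```text
clock: 11.55
tcp_pos: [557.2, 139.8, 164.1]
ee_rot: [0.601, 0.799, -0.001, -0.001]
wrist_force: [-0.1, 0.0, -1.0]
opening: 64.1
grip_force: 0.0
11.55 [557.20490015 139.82997874 164.09129994] 64.06219929379499
top neck 300 X [-15.9  -0.3  14.7] Y [-21.3  -6.2   8.6] z [79.7 82.7 85. ]
top foot 234 X [-23.8 -11.1  21.4] Y [-29.9 -16.4  16.3] z [33.7 36.5 38.5]
top handle 173 X [-14.4  -0.5  14.8] Y [-120.7 -112.6 -104.9] z [82.6 86.6 88.8]
top block 63 X [ 4.8 17.1 28.1] Y [117.7 122.2 127.8] z [59.5 62.6 65.2]
top jawtop 220 X [-23.6  -5.5  24.3] Y [-120.9  -58.1   -8.4] z [40.6 43.5 48.5]
side neck 562 X [-14.6   0.8  15.7] Y [-17.3  -0.6  12.9] z [78.3 82.9 84.6]
side foot 496 X [-22.1   3.3  23.9] Y [-16.1   9.9  20.6] z [33.5 36.9 38.7]
side handle 248 X [-13.8   0.6  15. ] Y [-116.8 -105.9 -101.3] z [80.4 85.9 88.1]
side block 2485 X [-28.   -0.9  29.7] Y [ 77.5 101.7 125.4] z [60.9 62.8 64.4]
side jawtop 326 X [-23.3   3.1  24.2] Y [-104.2  -60.   -49.3] z [40.5 43.8 49.7]
wrist neck 1262 X [-16.6  -1.2  13.6] Y [-17.5  -1.8  12.9] z [80.4 82.8 84.3]
wrist foot 725 X [-25.   -1.1  22. ] Y [-12.8   9.8  21.1] z [34.7 36.6 38. ]
wrist block 5232 X [-30.3  -1.4  27. ] Y [ 77.  103.5 128.6] z [60.7 62.6 64.2]
wrist jawtop 774 X [-25.5  -1.9  21.8] Y [-102.3  -56.4  -49.3] z [40.4 43.5 48.8]
```

```bash
python3 -c "
import cv2
a=cv2.imread('pics/side3.png')[180:420,150:350];b=cv2.imread('pics/wrist3.png')[0:240,180:380]
cv2.imwrite('pics/c3.png',cv2.resize(cv2.hconcat([a,b]),None,fx=2,fy=2))"
```

```text
(no output)
```

View pics/c3.png

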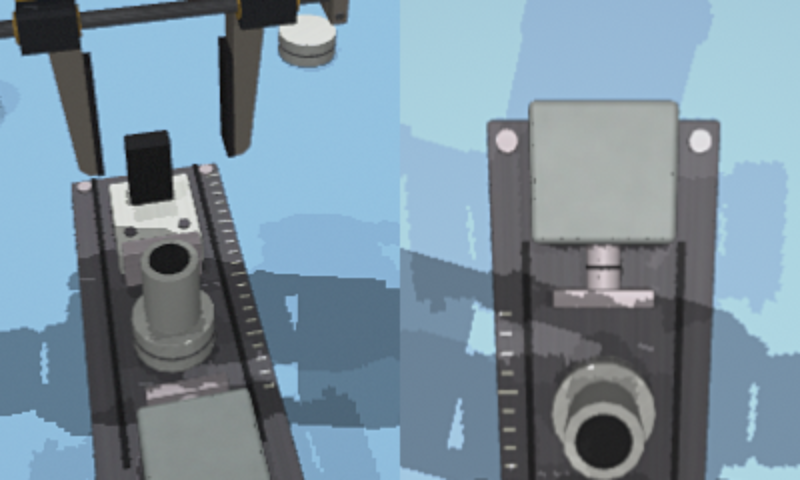

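The crops show the coupling standing upright in the gap, foot at (175,330) left and (605,410) right, clear of the fingers. The plunger is free with its ring off the block, and the handle is at (150,165) left. Next I move over the handle with a quarter turn.

```bash
python3 -m jog '{"translation":[[-27,1,0],[-27,0,0],[-27,0,0],[-28,0,0],[0,0,0],[0,0,0],[0,0,0],[0,0,0],[0,0,0],[0,0,0],[0,0,0],[0,0,0]],"dr":[[0,0,0],[0,0,0],[0,0,0.1571],[0,0,0.1571],[0,0,0.1571],[0,0,0.1571],[0,0,0.1571],[0,0,0.1571],[0,0,0.1571],[0,0,0.1571],[0,0,0.1571],[0,0,0.157]]}' 44
python3 -m jog '{"translation":[[0,0,0],[0,0,0]],"dr":[[0,0,0],[0,0,0]]}'
python3 - <<'E'
from h import *
s=env.get_state();q=np.array(s["tcp_pos"][:2])-[558,141.5];M=R.from_quat(s["ee_rot"]).as_matrix()
print("gX",q@[.961,.277],"gY",q@[-.277,.961],s["tcp_pos"][2],M.round(3))
E
python3 look.py 4 top side wrist
```

```text
clock: 13.2
tcp_pos: [584.7, 34.6, 164.6]
ee_rot: [0.99, 0.138, -0.001, -0.0]
wrist_force: [1.0, 0.0, 0.5]
opening: 44.2
grip_force: 0.0
clock: 13.45
tcp_pos: [584.8, 34.6, 164.9]
ee_rot: [0.99, 0.142, -0.0, -0.0]
wrist_force: [0.2, -0.0, -0.0]
opening: 44.1
grip_force: 0.0
gX -3.8452979233124154 gY -110.16899295941994 164.91107037420974 [[ 0.96   0.281 -0.001]
 [ 0.281 -0.96   0.   ]
 [-0.    -0.    -1.   ]]
13.45 [584.81477605  34.58917795 164.91107037] 44.066315972376735
top handle 172 X [-14.7  -0.3  14.9] Y [-120.7 -112.6 -104.9] z [82.8 86.5 88.8]
top jawtop 187 X [-23.8  -3.2  24.2] Y [-120.8  -59.4  -52.9] z [40.9 43.8 46.8]
side neck 560 X [-14.4   1.   15.9] Y [-17.4  -0.6  12.9] z [78.8 83.  84.6]
side foot 508 X [-22.1   2.9  23.9] Y [-16.6   9.7  21.4] z [33.4 36.9 38.6]
side handle 245 X [-13.8   0.5  15. ] Y [-117.1 -105.5 -101.2] z [80.6 86.1 88. ]
side block 2485 X [-28.   -0.8  29.7] Y [ 77.6 101.5 125.7] z [60.7 62.7 64.4]
side jawtop 331 X [-23.4   3.3  24.2] Y [-104.5  -60.   -49.3] z [40.3 43.9 49.2]
wrist neck 1256 X [-15.9  -0.5  13.9] Y [-19.1  -4.3  11. ] z [79.3 82.8 84.4]
wrist foot 790 X [-23.7   9.9  22.1] Y [-27.3 -14.5  16.5] z [34.1 36.7 38.2]
wrist handle 724 X [-15.2  -0.1  13.6] Y [-117.7 -110.3 -102.2] z [83.  86.4 87.7]
wrist block 4029 X [-29.    0.5  27.9] Y [ 75.9 100.3 128.2] z [57.2 62.6 64.1]
wrist jawtop 851 X [-24.6   2.6  22.7] Y [-110.5  -55.7   -7.7] z [40.5 43.6 49.1]
```

```bash
python3 -m jog '{"translation":[[3.5,0,15],[0,0,25],[0,0,25],[0,0,20],[0,0,15],[0,0,9],[0,0,4],[0,0,0]],"dr":[[0,0,0],[0,0,0],[0,0,0],[0,0,0],[0,0,0],[0,0,0],[0,0,0],[0,0,0]]}'
python3 -m jog '{"translation":[[0,0,0],[0,0,0],[0,0,0],[0,0,0],[0,0,0],[0,0,0]],"dr":[[0,0,0],[0,0,0],[0,0,0],[0,0,0],[0,0,0],[0,0,0]]}' 8
python3 - <<'E'
from h import *
s=env.get_state();q=np.array(s["tcp_pos"][:2])-[558,141.5]
print("gX",q@[.961,.277],"gY",q@[-.277,.961])
E
```

```text
clock: 14.6
tcp_pos: [588.6, 35.5, 52.5]
ee_rot: [0.99, 0.141, 0.0, 0.0]
wrist_force: [0.1, 0.3, -0.3]
opening: 43.9
grip_force: 0.0
clock: 15.35
tcp_pos: [588.7, 35.0, 52.5]
ee_rot: [0.99, 0.14, 0.0, 0.0]
wrist_force: [0.3, -4.6, 1.4]
opening: 15.8
grip_force: 30.0
gX 0.006351048078681032 gY -110.80740772336601
```

```bash
python3 -m jog '{"translation":[[0,-3,0],[0,-4,0],[0,-4,0],[0,-4,0],[0,-3,0],[0,-3,0],[0,-3,0],[0,-3,0],[0,-3,0],[0,-3,0],[0,-3,0],[0,-3,0]],"dr":[[0,0,0],[0,0,0],[0,0,0],[0,0,0],[0,0,0],[0,0,0],[0,0,0],[0,0,0],[0,0,0],[0,0,0],[0,0,0],[0,0,0]]}'
python3 -m jog '{"translation":[[0,-2,0],[0,-2,0],[0,-2,0],[0,0,0],[0,0,0]],"dr":[[0,0,0],[0,0,0],[0,0,0],[0,0,0],[0,0,0]]}'
python3 - <<'E'
from h import *
s=env.get_state();q=np.array(s["tcp_pos"][:2])-[558,141.5]
print("gX",q@[.961,.277],"gY",q@[-.277,.961])
E
python3 look.py 5 top side wrist
```

```text
clock: 16.85
tcp_pos: [578.2, 71.3, 52.6]
ee_rot: [0.99, 0.14, 0.001, 0.001]
wrist_force: [1.5, -9.1, 1.0]
opening: 16.0
grip_force: 30.0
clock: 17.48
tcp_pos: [576.5, 77.4, 52.5]
ee_rot: [0.99, 0.14, 0.0, 0.001]
wrist_force: [1.3, -8.1, 0.8]
opening: 15.6
grip_force: 30.0
gX -0.013040314742482906 gY -66.75177481008078
17.475 [576.47309161  77.36396625  52.54367088] 15.567897353723895
top foot 153 X [-27.4 -12.8   1.7] Y [-34.6 -26.4  -4. ] z [33.2 35.  38.5]
top handle 61 X [-14.4  -9.6   5.6] Y [-74.3 -64.3 -49.6] z [80.7 86.7 90.5]
top jawtop 116 X [-25.  -13.9  -1.1] Y [-75.8 -15.5  -8.3] z [41.3 43.9 49.1]
side neck 614 X [-14.4   0.9  15.7] Y [ 4.1 21.7 35.1] z [78.8 83.  84.6]
side foot 709 X [-25.7   7.6  26.5] Y [-34.   26.4  42.8] z [33.4 36.8 38.8]
side block 2488 X [-28.   -0.9  29.7] Y [ 77.6 101.7 125.5] z [60.9 62.7 64.4]
side jawtop 193 X [-24.2  10.8  24.6] Y [-60.  -16.2  -5.5] z [40.3 43.6 49.4]
wrist neck 3389 X [-15.4   1.1  14.7] Y [ 3.1 18.6 33.9] z [79.  82.9 84.2]
wrist foot 4098 X [-25.3   7.4  24.9] Y [-34.2 -18.2  37.4] z [33.5 35.5 38.1]
wrist handle 2718 X [-14.9   5.5  13.5] Y [-85.7 -65.5 -45.3] z [81.  86.5 91.3]
wrist block 3144 X [-29.1  -1.6  27.6] Y [75.2 79.6 89.9] z [56.4 62.2 63.7]
wrist jawtop 1729 X [-23.    3.5  23.3] Y [-69.5 -12.7  -6. ] z [40.5 43.6 47.7]
```

```bash
python3 -m jog '{"translation":[[0,-2,0],[0,-2,0],[0,-1.5,0],[0,-1.5,0],[0,-1.5,0],[0,-1,0],[0,-1,0],[0,-1,0],[0,0,0],[0,0,0],[0,0,0]],"dr":[[0,0,0],[0,0,0],[0,0,0],[0,0,0],[0,0,0],[0,0,0],[0,0,0],[0,0,0],[0,0,0],[0,0,0],[0,0,0]]}'
python3 - <<'E'
from h import *
s=env.get_state();q=np.array(s["tcp_pos"][:2])-[558,141.5]
print("gX",q@[.961,.277],"gY",q@[-.277,.961])
E
python3 look.py 6 side wrist
python3 -c "
import cv2
a=cv2.imread('pics/side6.png')[220:420,150:350];b=cv2.imread('pics/wrist6.png')
cv2.imwrite('pics/c6.png',cv2.hconcat([cv2.resize(a,(240,240)),b[:240]]))"
```

```text
clock: 19.0
tcp_pos: [573.6, 87.6, 52.6]
ee_rot: [0.99, 0.14, 0.001, 0.002]
wrist_force: [1.8, -11.1, 0.6]
opening: 15.8
grip_force: 30.0
gX 0.003699214022621078 gY -56.13928749577844
19.0 [573.55025002  87.56465324  52.59405689] 15.75289304423445
side neck 610 X [-14.4   0.8  15.8] Y [14.2 31.4 44.5] z [78.9 83.1 84.8]
side foot 722 X [-26.2  12.9  27.1] Y [-34.4   3.8  44.3] z [33.3 36.1 38.6]
side block 2487 X [-27.9  -0.8  29.7] Y [ 77.5 101.6 125.6] z [60.8 62.8 64.5]
side jawtop 140 X [-23.7   5.4  24.5] Y [-50.  -47.2  -0.6] z [40.3 43.6 49.7]
wrist neck 3380 X [-15.3   1.4  14.8] Y [13.2 28.9 43.8] z [78.8 82.9 84.4]
wrist foot 4815 X [-24.7   8.   25.3] Y [-33.5 -11.3  41. ] z [33.5 35.2 38. ]
wrist handle 2568 X [-14.9   4.3  13.5] Y [-75.  -55.6 -42.2] z [80.9 86.5 91.2]
wrist block 4917 X [-28.9  -0.3  28. ] Y [ 75.4  85.  100. ] z [56.8 62.5 63.9]
wrist jawtop 1117 X [-23.    4.5  23.2] Y [-60.1  -4.5  -0.2] z [40.3 43.5 48.3]
```

View pics/c6.png

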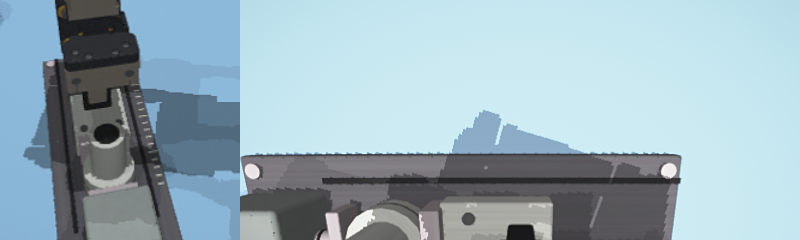

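The crops show the coupling upright against the pad. Neck centre is at y≈28.6 and the handle at −56.1, so the plunger is about 8.7 mm in. The ring is cut off in this crop. Push about 1 mm more.

```bash
python3 -m jog '{"translation":[[0,-1.2,0],[0,0,0],[0,0,0]],"dr":[[0,0,0],[0,0,0],[0,0,0]]}'
python3 look.py 7 wrist
python3 -c "
import cv2
b=cv2.imread('pics/wrist7.png')[180:330,0:260]
cv2.imwrite('pics/c7.png',cv2.resize(b,None,fx=3,fy=3))"
```

```text
clock: 19.48
tcp_pos: [573.2, 88.6, 52.6]
ee_rot: [0.99, 0.14, 0.001, 0.002]
wrist_force: [2.5, -12.3, 0.3]
opening: 16.0
grip_force: 30.0
19.475 [573.24711612  88.63116503  52.59225273] 15.980733516599212
wrist neck 3324 X [-15.4   1.5  14.8] Y [14.1 29.7 44. ] z [78.9 82.9 84.3]
wrist foot 4827 X [-24.7   8.   25.3] Y [-33.5 -10.5  41. ] z [33.5 35.2 38. ]
wrist handle 2531 X [-14.9   4.2  13.6] Y [-74.  -54.5 -42.5] z [80.7 86.5 91.2]
wrist block 5112 X [-28.9  -0.2  28. ] Y [ 75.5  85.4 101. ] z [56.8 62.5 63.9]
wrist jawtop 984 X [-23.    5.1  23.1] Y [-59.5  -4.   -0.2] z [40.4 43.6 48.8]
```

View pics/c7.png

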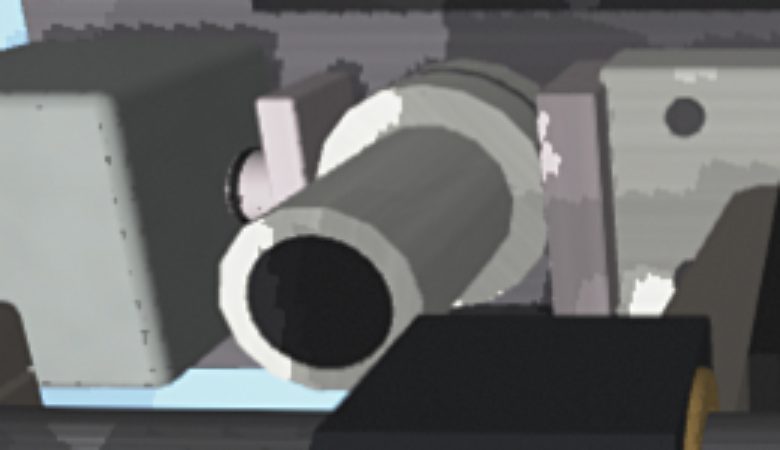

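The crop shows the foot clamped between the pad at (285,150) and the jaw face at (575,190). The black ring at (237,185) is just at the block's face, so the plunger is about half-way in. Relax, release and retreat.

```bash
python3 -m jog '{"translation":[[0,0.8,0],[0,0,0]],"dr":[[0,0,0],[0,0,0]]}'
python3 -m jog '{"translation":[[0,0,0],[0,0,0],[0,0,0],[0,0,0],[0,0,-5],[0,0,-15],[0,0,-30],[0,0,-35],[0,0,-35],[0,0,-20],[0,0,-5],[0,0,0]],"dr":[[0,0,0],[0,0,0],[0,0,0],[0,0,0],[0,0,0],[0,0,0],[0,0,0],[0,0,0],[0,0,0],[0,0,0],[0,0,0],[0,0,0]]}' 40
python3 look.py 8 top side wrist
python3 -c "
import cv2
a=cv2.imread('pics/side8.png')[180:420,130:370];b=cv2.imread('pics/wrist8.png')[60:300,0:400]
cv2.imwrite('pics/c8.png',cv2.resize(cv2.hconcat([a,b]),None,fx=1.25,fy=1.25))"
```

```text
clock: 19.77
tcp_pos: [573.2, 88.7, 52.6]
ee_rot: [0.99, 0.14, 0.001, 0.001]
wrist_force: [1.8, -9.1, 1.6]
opening: 16.0
grip_force: 30.0
clock: 21.28
tcp_pos: [572.4, 90.2, 197.3]
ee_rot: [0.99, 0.14, 0.0, 0.0]
wrist_force: [-0.3, 1.1, 0.2]
opening: 39.9
grip_force: 0.0
21.275 [572.44179376  90.19081942 197.33539526] 39.883174793396655
top neck 295 X [-14.7  -0.4  14.4] Y [13.1 27.4 42.8] z [79.7 82.8 84.7]
top foot 621 X [-26.4  -4.5  26. ] Y [-34.2 -14.2  41. ] z [33.2 35.3 38.5]
top handle 174 X [-14.7  -0.4  14.6] Y [-65.1 -57.4 -49.5] z [81.5 86.6 88.4]
top block 1042 X [-29.5  -2.3  28.2] Y [ 72.6  97.9 125.3] z [57.8 62.4 64.8]
top jawtop 156 X [-24.8  -2.7  23.7] Y [-63.9  -5.3  -0.6] z [40.8 43.7 48.6]
side neck 585 X [-14.6   0.9  15.8] Y [16.2 31.8 44.5] z [79.2 83.1 84.7]
side foot 730 X [-26.1  12.5  27.1] Y [-34.4 -10.7  44.6] z [33.4 35.9 38.6]
side handle 289 X [-13.6   1.1  14.8] Y [-61.  -50.5 -45.4] z [80.8 86.2 87.9]
side block 2489 X [-28.   -0.8  29.7] Y [ 77.6 101.4 125.4] z [60.9 62.8 64.5]
side jawtop 174 X [-23.1   3.5  24.2] Y [-48.1 -46.1  -0.9] z [40.4 44.6 49.8]
wrist neck 991 X [-15.6  -0.2  14.1] Y [15.3 29.7 44.1] z [79.9 82.8 84.4]
wrist foot 1967 X [-26.6   3.1  25.3] Y [-34.3 -14.1  40.3] z [33.4 35.1 37.9]
wrist handle 585 X [-15.3  -0.2  13.5] Y [-61.5 -54.2 -46.1] z [82.1 86.4 87.9]
wrist block 3287 X [-29.4  -0.1  27.3] Y [ 76.2 101.4 128.3] z [58.6 62.6 64.1]
wrist jawtop 313 X [-24.2   1.8  22.7] Y [-57.6  -3.5  -0.2] z [40.6 43.6 45.5]
```

View pics/c8.png

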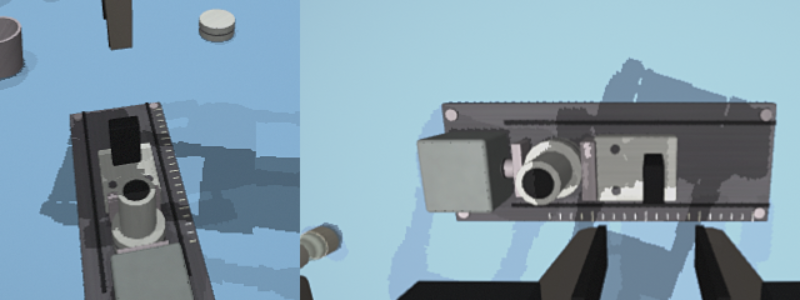

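The crops show the coupling upright and clamped between pad and jaw, neck at (138,200) left and (545,175) right. The gripper is clear, and the handle at y≈−54.5 puts the plunger about 10 mm in. Hand in.

```bash
python3 -c "
from rig import env
print(env.hand_in())"
```

```text
the job is handed in; nothing more can be done
None
```

The coupling is standing upright on the gauge plate, clamped by its foot with the plunger pushed in about 10 of 20 mm; the gripper is clear, and the job was handed in after about 21 s of the 58 s allowed.

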